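# Zero the star feed wheel of a cross-slide table

## Task

Set the feed wheel of the small milling table to its zero: push its spokes round one after another with a fingertip or the outside of the closed fingers, gently and without gripping the wheel, until the red spoke points straight up. Either direction will do; then let go and leave everything else on the bench standing where it is.

Things in the scene. Friction and masses are not known exactly. Their poses are not given: they have to be found in the camera images.
- star_wheel (a joint): Star wheel's angle about its level axle, rad: 0 or any whole turn = red spoke straight up. At angle a the red spoke leans a from upright towards the milling table's -y side (growing = anticlockwise seen from beyond the wheel, looking back at the robot). No stops within a turn either way. Balanced; stays where it is left; takes about 3 N at 85 mm from the axle.
- wheel_hub (a point): Centre of the star wheel on its axle, 135 mm above the bench. Black hub 48 mm across, 28 mm thick; no rim; five round spokes 72 degrees apart, 12 mm thick, each ending in a 26 mm ball centred 104 mm from the axle (outermost point 117 mm). One spoke and ball are red, the others steel with black balls. Site axes turn with the wheel: z along the red spoke, x along the axle.
- red_knob (a point): Centre of the red ball at the end of the red spoke, 104 mm from the axle; its z axis points outwards along the red spoke.
- feed_table: Grey and aluminium cross-slide milling table, fixed to the bench. Origin: centre of its underside, z up. Slotted aluminium top 170 mm (x) by 240 mm (y), its upper face 175 mm above the bench. The axle runs along its x axis; the wheel's plane lies 140 mm from the origin on its +x side (away from the robot), 55 mm beyond the edge of the top.
- clamp_mid (a point): Wooden step clamp with a wing nut, 24 x 70 mm, 40 mm high, loose on the aluminium top; point 12 mm above its underside. Not to be moved.
- jar_mid (a point): Clear jar with yellow cap, 44 mm across, 55 mm high, loose on the bench in front of the wheel; point half-way up. Not to be moved.
- can_red_mid (a point): White spray can with red label, 54 mm across, 165 mm high, loose on the bench; point 80 mm up. Not to be moved.
- can_blue_mid (a point): The same can with a blue label; point 80 mm up. Not to be moved.
- can_green_mid (a point): The same can with a green label; point 80 mm up. Not to be moved.
- microscope_mid (a point): Black hand microscope standing on its 60 mm foot, 105 mm high, loose; point 50 mm up. Not to be moved.
- wrench_grip (a point): Steel wrench 150 mm long lying on the bench, loose; point at its handle. Not to be moved.

How it is judged:
By the outcome, as a careful person would: the job done as asked, in the order asked, and still so for the second after the job is handed in, with the robot touching nothing.
It also fails if it takes over 58 s, if anything falls off the work surface, if the arm or the gripper's body presses on something with over 40 N, if the wrist force passes 120 N, or if a joint passes its speed limit or range.

## Robot

A 7-joint arm with a two-finger parallel gripper is mounted at the origin on the work surface. World frame = base frame: x ahead of the robot, y to its left, z up, the work surface at z = 0. Lengths are in m, angles in rad, forces in N, time in s.
With the tool pointing down it reaches from about 0.425 to 0.825 m from the base axis. Payload 3.6 kg.
Tool frame: the origin (TCP) lies at the very end of the fingers, on their centre line; the grasp point (between the pads) lies 19 mm behind it; z points along the fingers, y is the line along which they close (so a half turn about z gives the same grasp; the last joint's range is limited). The gripper opens to 85 mm and grips with 20 to 120 N. Pads are 22 mm wide; open, the fingers measure 114 mm over their backs; the gripper's body (76 mm by 85 mm) begins 54 mm behind the grasp point. The pads swing forward as they close: fully open they stand 13 mm farther back than shut.
Start: joints at [-0.026, 0.615, -0.013, 1.423, 0.008, 1.103, -0.04], TCP at [0.65, 0, 0.231] pointing down, gripper open.
Joint ranges: [-3.12, 3.12], [-0.3, 2.06], [-1.34, 1.32], [0.26, 2.42], [-1.36, 4.5], [0.01, 1.98], [-2.84, 2.84]. Speed limits (rad/s): [2.79, 2.79, 3.14, 3.14, 3.14, 3.14, 3.14].

## Interface

Orientations are given as a unit quaternion [x, y, z, w].
In Python, from plant import r, grab_frame gives the robot as it stands.
- The arm moves only by the shell command python3 -m inch 'ROWS' [FORCE]. ROWS is JSON, a list of rows, each a list of 7 numbers: the finger opening in m, from 0 to 0.0854, then the shift along the world's x, y, z in m, then the turn, a rotation vector about the world's x, y, z in rad. A call has 1 to 10 rows; each row shifts and turns the commanded pose from where the row before left it; what a row does not reach is not made up. A row lasts 1/12 s, in which the tool goes at most 41.7 mm and 7.16 degrees, less where a joint would pass 70% of its speed; a pose out of reach is approached as far as the arm can. A call is refused whole if a number of a shift passes 0.0417 or a number of a turn 0.125, either way. A call with a gripper value outside its range is refused whole. The fingers move at their own pace and stop on an object; FORCE is the grip in N (left out, the last holds). Time passes only in rows, so rows that do not move let the fingers close. It gives the time, the measured TCP pose, the force, the opening and the grip force at its end, in the units of the state.
- r.observe(): the state, without advancing time (a new reading comes with each control period).
- grab_frame(name): name is "scene" or "side" or "wrist"; returns a dict with "img" (480x640x3 uint8, red, green, blue), "range_z" (480x640 float32, m along the optical axis (not along the pixel's ray), 0 where there is no reading), "fx", "fy", "cx", "cy" (pixels), "pose" (4x4, takes a point from camera to world coordinates). Camera axes: x right, y down, z forward; pixel columns grow to the right and rows downward; lengths in m; the calibration is good to about 2 mm. A picture is of the moment at which its call begins.
- r.hand_in(): hands the job in; it is judged then, once.
The state is a dict: "t": time; "joint_positions": joint angles; "joint_velocities": joint speeds; "tau": joint torques, N m; "eef_pos": TCP position; "tcp_rot": TCP orientation; "ft_force": force on the tool from outside, world axes, zero at the start; "ft_torque": the same for the moment, N m; "opening": opening from 0.0 (shut) to 1.0 (fully open); "grip_force": force on a finger pad.
Only numpy, scipy, OpenCV 4.12 (cv2) and the standard library are available. Lean on these libraries where they do the work, as an engineer would, in place of code of your own. Each camera call takes 0.05 s, during which the arm holds its last target. There are 200 camera calls.

## Working session

There is one attempt and no reset: what is moved stays moved. The work goes in short steps, Python scripts to look and compute and a shell command to move; the robot and the scene stay as the last step left them, time stands still between calls to the robot, and variables do not carry over. Pictures are saved under pics/ and viewed, at most 10 in all, crops included, and the job is handed in when it is done.

```bash
mkdir -p pics
cat > h.py <<'E'
import numpy as np, cv2
from plant import r, grab_frame
def save(f,n): cv2.imwrite('pics/'+n,cv2.cvtColor(f['img'],cv2.COLOR_RGB2BGR))
def cloud(f):
    v,u=np.mgrid[:480,:640]; z=f['range_z']
    P=np.stack([(u-f['cx'])/f['fx']*z,(v-f['cy'])/f['fy']*z,z],-1)
    return P@f['pose'][:3,:3].T+f['pose'][:3,3]
E
python3 - <<'E'
from h import *
for n in ('scene','side'):
    f=grab_frame(n); save(f,n+'1.png'); np.savez(n+'1.npz',**f)
    print(n,f['pose'].round(3).tolist(),f['fx'])
    hsv=cv2.cvtColor(f['img'],cv2.COLOR_RGB2HSV); P=cloud(f)
    m=(((hsv[...,0]<8)|(hsv[...,0]>172))&(hsv[...,1]>150)&(hsv[...,2]>70)).astype('uint8')
    k,l,s,c=cv2.connectedComponentsWithStats(m)
    for i in range(1,k):
        if s[i,4]>25: print(s[i],c[i].round(1),np.median(P[(l==i)&(f['range_z']>0)],0).round(3))
E
```

```text
scene [[-0.756, 0.561, -0.337, 0.939], [0.655, 0.644, -0.396, 0.437], [-0.005, -0.52, -0.854, 1.107], [0.0, 0.0, 0.0, 1.0]] 488.98718318491836
[282  48  17   9  96] [290.   51.7] [ 0.157 -0.614  0.1  ]
[304 237   8  15  71] [307.1 245.3] [ 0.557 -0.058  0.044]
[397 373  24  18 209] [407.  383.7] [0.628 0.347 0.078]
side [[0.758, -0.515, 0.4, 0.089], [-0.652, -0.593, 0.473, -0.527], [-0.006, -0.619, -0.785, 1.022], [0.0, 0.0, 0.0, 1.0]] 493.29691612722405
```

View pics/scene1.png

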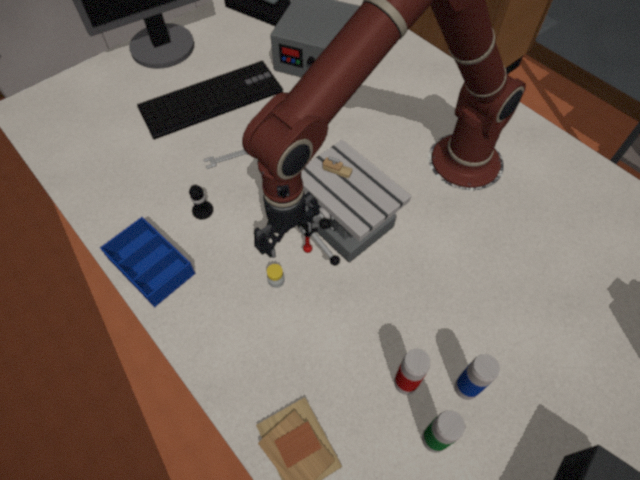

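View pics/side1.png

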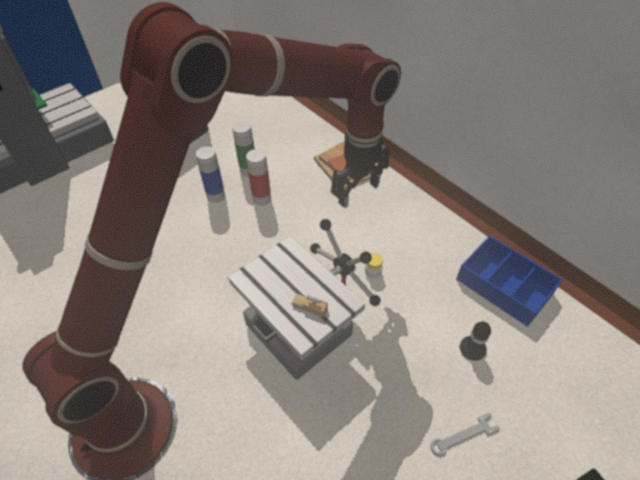

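Side view: hub at about (346,264), black balls at (325,225), (316,248), (367,257) and (375,300). The red spoke hangs downward, and the scene view shows the red ball at (307,247). The jar is at (374,265), just beyond the wheel.

Run:
```python
from h import *
f=dict(np.load('side1.npz')); P=cloud(f); g=dict(np.load('scene1.npz')); Q=cloud(g)
T=[]
for F,C,(u0,u1,v0,v1) in((f,P,(220,375,230,350)),(g,Q,(300,415,135,245))):
    m=np.zeros((480,640),bool); m[v0:v1,u0:u1]=1
    m&=(F['range_z']>0)&(abs(C[...,2]-.175)<.007)&(F['img'].mean(-1)>90)
    k,l,s,c=cv2.connectedComponentsWithStats(cv2.morphologyEx(m.astype('uint8'),cv2.MORPH_CLOSE,np.ones((5,5))))
    i=1+s[1:,4].argmax(); X=C[m&(l==i)]
    rc=cv2.minAreaRect(X[:,:2].astype('float32')*1000); print(rc,np.median(X[:,2]),len(X))
for (u,v) in((325,225),(316,248),(367,257),(375,300),(346,264),(374,260)):
    w=P[v-3:v+4,u-3:u+4].reshape(-1,3); print(u,v,np.median(w[w[:,2]>0.01],0).round(3), f['img'][v,u])
print('red',Q[245,307],'jar cap scene',Q[271,274])
```

```text
((412.81231689453125, -63.78211975097656), (171.92884826660156, 242.94984436035156), 0.7886090874671936) 0.17487679986525256 7682
((413.12255859375, -64.07540893554688), (173.25360107421875, 242.55540466308594), 1.2801789045333862) 0.17491725284838838 4678
325 225 [ 0.546 -0.005  0.226] [79 76 71]
316 248 [0.548 0.03  0.111] [92 91 84]
367 257 [ 0.552 -0.128  0.229] [78 73 69]
375 300 [ 0.551 -0.166  0.114] [74 71 64]
346 264 [ 0.546 -0.076  0.158] [85 83 80]
374 260 [ 0.66  -0.059  0.055] [217 192 104]
red [ 0.55797166 -0.05806473  0.05683399] jar cap scene [ 0.66625226 -0.05319001  0.05981167]
```

Fit: the table yaw is about 1° and the hub is at about (0.553, -0.0615, 0.135). The spokes sit at ±36°, ±108° and 180°, with red straight down, so the wheel has to turn half a turn. I'll push over the top towards +y: 36→72°, then 0→72° twice. First I close the fingers and move above the wheel.

```bash
python3 -c "
from h import *
from scipy.spatial.transform import Rotation as R
print(R.from_quat(r.observe()['tcp_rot']).as_matrix().round(3).tolist())"
python3 -m inch '[[0,0,0,0.03,0,0,0],[0,-0.02,-0.012,0.02,0,0,0],[0,-0.025,-0.015,0,0,0,0],[0,-0.025,-0.015,0,0,0,0],[0,-0.02,-0.015,0,0,0,0],[0,-0.007,-0.005,0,0,0,0],[0,0,0,0,0,0,0],[0,0,0,0,0,0,0],[0,0,0,0,0,0,0]]' 20
python3 -c "
from h import *
f=grab_frame('side'); save(f,'s2.png'); f=grab_frame('wrist'); save(f,'w2.png')
import cv2; a=cv2.imread('pics/s2.png')[130:370,230:470]; b=cv2.imread('pics/w2.png'); cv2.imwrite('pics/c2.png',np.hstack([cv2.resize(a,(400,400)),cv2.resize(b,(400,400))]))"
```

```text
[[-0.0, 1.0, -0.002], [1.0, 0.0, -0.0], [-0.0, -0.002, -1.0]]
t: 0.85
eef_pos: [0.5541, -0.0604, 0.281]
tcp_rot: [0.706, 0.708, 0.001, -0.0]
ft_force: [0.3, 0.5, -0.2]
opening: -0.002
grip_force: 0.0
```

View pics/c2.png

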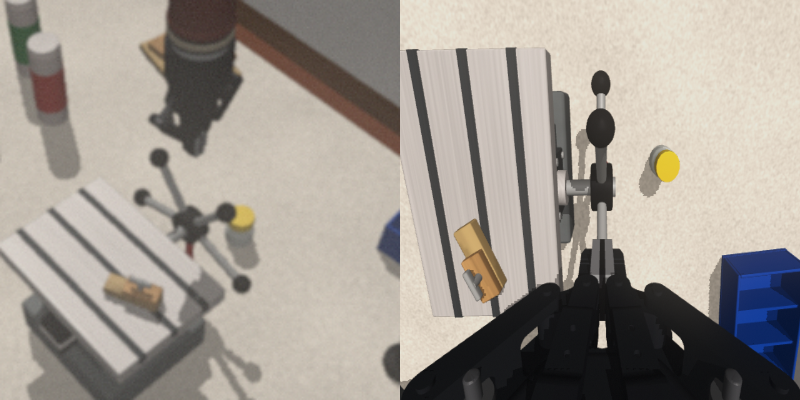

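Wrist view: the closed fingertip is in the wheel's plane and thin along y, so the half-thickness in the push direction is about 11 mm. Going down between the two upper spokes for the first push.

```bash
python3 -m inch '[[0,0,0,-0.03,0,0,0],[0,0,0,-0.03,0,0,0],[0,0,0,-0.014,0,0,0],[0,0,0.012,0,0,0,0],[0,0,0.012,0,0,0,0],[0,0,0.008,0,0,0,0],[0,0,0.007,-0.005,0,0,0],[0,0,0.007,-0.006,0,0,0],[0,0,0.006,-0.006,0,0,0],[0,0,0,0,0,0,0]]'
python3 -m inch '[[0,0,0.005,-0.007,0,0,0],[0,0,0.005,-0.008,0,0,0],[0,0,0.004,-0.008,0,0,0],[0,0,0,0,0,0,0]]'
cat > ang.py <<'E'
import sys; from h import *
f=grab_frame('side'); P=cloud(f); hub=np.array([.553,-.0615,.135])
m=(f['range_z']>0)&(abs(P[...,0]-.550)<.02)
c=f['pose'][:3,3]; d=hub-c; d/=np.linalg.norm(d)
X=P-hub; rr=np.hypot(X[...,1],X[...,2]); dark=f['img'].max(-1)<125
m&=(rr>.085)&(rr<.125)&dark&(X[...,2]>-.06)
k,l,s,_=cv2.connectedComponentsWithStats(m.astype('uint8'))
for i in range(1,k):
    if s[i,4]>25:
        q=np.median(X[l==i],0)+d*.011; print('px',_[i].round(),s[i,4],'deg toward +y',np.degrees(np.arctan2(q[1],q[2])).round(1),'r',np.hypot(q[1],q[2]).round(3), f['img'][l==i].mean(0).round())
save(f,sys.argv[1])
E
python3 ang.py s3.png
```

```text
t: 1.78
eef_pos: [0.5535, -0.0079, 0.1901]
tcp_rot: [0.706, 0.708, 0.001, 0.0]
ft_force: [-0.0, -0.2, 0.3]
opening: 0.002
grip_force: 0.2
t: 2.12
eef_pos: [0.5525, 0.0049, 0.166]
tcp_rot: [0.707, 0.707, -0.0, -0.001]
ft_force: [0.3, 0.1, 0.5]
opening: 0.002
grip_force: 0.2
px [325. 225.] 208 deg toward +y 37.3 r 0.098 [74. 71. 68.]
px [346. 235.] 105 deg toward +y -0.6 r 0.103 [80. 77. 72.]
px [377. 284.] 120 deg toward +y -72.8 r 0.103 [84. 80. 76.]
```

The first push worked: the wheel turned about 36° and a spoke is now at the top (-0.6°). Next I lift, go round behind it and push from 0 to 72°.

```bash
python3 -m inch '[[0,0,0,0.03,0,0,0],[0,0,0,0.04,0,0,0],[0,0,0,0.04,0,0,0],[0,0,-0.03,0.004,0,0,0],[0,0,-0.04,0,0,0,0],[0,0,-0.04,0,0,0,0],[0,0,0,-0.03,0,0,0],[0,0,0,-0.035,0,0,0],[0,0,0,0,0,0,0]]'
python3 -c "
from h import *
f=grab_frame('side'); save(f,'s4.png'); cv2.imwrite('pics/c4.png',cv2.resize(cv2.imread('pics/s4.png')[150:350,240:440],(400,400)))"
```

```text
t: 2.92
eef_pos: [0.5475, -0.1066, 0.21]
tcp_rot: [0.708, 0.706, -0.005, -0.006]
ft_force: [-2.0, -0.6, -1.4]
opening: -0.004
grip_force: 0.0
```

View pics/c4.png

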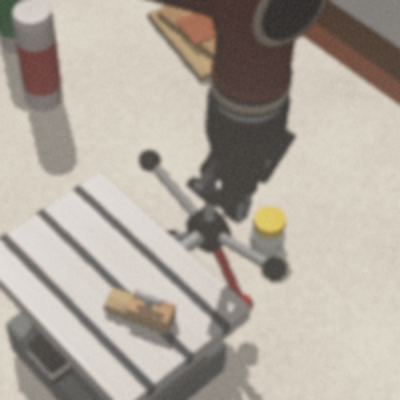

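The crop shows the red spoke at about -144° (red ball at (246,300)), black balls at +72° (149,160) and -72° (275,268), and the fingers just behind the top ball. I push now.

```bash
python3 -m inch '[[0,0.005,0,0.004,0,0,0],[0,0,0.012,0,0,0,0],[0,0,0.01,0,0,0,0],[0,0,0.011,0,0,0,0],[0,0,0.011,0,0,0,0],[0,0,0.011,0,0,0,0],[0,0,0.009,-0.003,0,0,0],[0,0,0.008,-0.003,0,0,0],[0,0,0.008,-0.004,0,0,0],[0,0,0,0,0,0,0]]'
python3 -m inch '[[0,0,0.007,-0.005,0,0,0],[0,0,0.007,-0.006,0,0,0],[0,0,0.006,-0.006,0,0,0],[0,0,0.005,-0.007,0,0,0],[0,0,0.005,-0.008,0,0,0],[0,0,0.004,-0.008,0,0,0],[0,0,0,0,0,0,0]]'
python3 ang.py s5.png
```

```text
t: 3.8
eef_pos: [0.5574, -0.0229, 0.2092]
tcp_rot: [0.706, 0.708, 0.0, -0.001]
ft_force: [0.3, 0.8, -0.8]
opening: -0.004
grip_force: 0.0
t: 4.38
eef_pos: [0.5572, 0.01, 0.1681]
tcp_rot: [0.706, 0.708, -0.0, -0.001]
ft_force: [1.1, -0.1, -0.4]
opening: -0.0
grip_force: 0.0
px [323. 225.] 244 deg toward +y 40.8 r 0.101 [77. 74. 70.]
px [346. 236.] 110 deg toward +y -1.0 r 0.103 [81. 78. 73.]
px [377. 287.] 31 deg toward +y -76.1 r 0.105 [119.  80.  75.]
```

Second push done: a spoke is at -1° and the red one is at about -73°. For the last push I stop slightly short, then measure.

```bash
python3 -m inch '[[0,-0.004,0,0.03,0,0,0],[0,0,0,0.04,0,0,0],[0,0,0,0.04,0,0,0],[0,0,-0.035,0.002,0,0,0],[0,0,-0.04,0,0,0,0],[0,0,-0.04,0,0,0,0],[0,0,0,-0.03,0,0,0],[0,0,0,-0.035,0,0,0],[0,0,0,0,0,0,0],[0,0,0,0,0,0,0]]'
python3 -m inch '[[0,0,0.012,0,0,0,0],[0,0,0.01,0,0,0,0],[0,0,0.011,0,0,0,0],[0,0,0.011,0,0,0,0],[0,0,0.011,0,0,0,0],[0,0,0.009,-0.003,0,0,0],[0,0,0.008,-0.003,0,0,0],[0,0,0.008,-0.004,0,0,0],[0,0,0,0,0,0,0]]'
python3 -m inch '[[0,0,0.007,-0.005,0,0,0],[0,0,0.007,-0.006,0,0,0],[0,0,0.006,-0.006,0,0,0],[0,0,0.005,-0.007,0,0,0],[0,0,0.003,-0.006,0,0,0],[0,0,0.0,0,0,0,0],[0,0,0,0,0,0,0]]'
cat > red.py <<'E'
import sys; from h import *
hub=np.array([.553,-.0615,.135])
for n in('scene','side'):
    f=grab_frame(n); P=cloud(f); c=f['pose'][:3,3]
    hsv=cv2.cvtColor(f['img'],cv2.COLOR_RGB2HSV)
    X=P-hub; rr=np.hypot(X[...,1],X[...,2])
    m=((hsv[...,0]<9)|(hsv[...,0]>171))&(hsv[...,1]>120)&(rr<.13)&(abs(X[...,0])<.03)&(f['range_z']>0)
    b=m&(rr>.092)
    if b.sum()<5: print(n,'none',m.sum()); continue
    v,u=np.nonzero(b); u,v=(u.min()+u.max())/2,(v.min()+v.max())/2
    d=f['pose'][:3,:3]@[(u-f['cx'])/f['fx'],(v-f['cy'])/f['fy'],1]
    q=c+d*((hub[0]-c[0])/d[0])-hub
    print(n,u,v,b.sum(),'ball via plane',q.round(4),np.degrees(np.arctan2(q[1],q[2])).round(1))
    save(f,n+sys.argv[1])
print(r.observe()['eef_pos'])
E
python3 red.py _6.png; python3 ang.py s6.png
```

```text
t: 5.27
eef_pos: [0.5528, -0.1067, 0.2158]
tcp_rot: [0.707, 0.707, -0.001, -0.002]
ft_force: [0.5, 0.4, -0.2]
opening: 0.001
grip_force: 0.0
t: 6.02
eef_pos: [0.5538, -0.0239, 0.2064]
tcp_rot: [0.706, 0.708, 0.0, -0.001]
ft_force: [-0.4, 0.3, -0.1]
opening: -0.003
grip_force: 0.1
t: 6.6
eef_pos: [0.5534, 0.0018, 0.1762]
tcp_rot: [0.707, 0.707, -0.001, -0.001]
ft_force: [-0.1, -0.3, -0.8]
opening: 0.003
grip_force: 0.0
scene 301.0 197.5 87 ball via plane [ 0.     -0.0159  0.0975] -9.2
side 350.0 237.5 17 ball via plane [ 0.     -0.0142  0.108 ] -7.5
[0.5536007  0.00091814 0.17676224]
px [325. 226.] 202 deg toward +y 33.9 r 0.102 [77. 74. 70.]
px [349. 240.] 62 deg toward +y -7.1 r 0.102 [116.  71.  67.]
px [377. 288.] 107 deg toward +y -78.7 r 0.102 [83. 80. 75.]
```

Red is at about -7.5°. I continue gently along the arc.

```bash
python3 -m inch '[[0,0,0.003,-0.004,0,0,0],[0,0,0.002,-0.004,0,0,0],[0,0,0,0,0,0,0],[0,0,0,0,0,0,0]]'; python3 red.py _7.png; python3 ang.py s7.png
```

```text
t: 7.08
eef_pos: [0.554, 0.0059, 0.1691]
tcp_rot: [0.707, 0.707, -0.0, 0.0]
ft_force: [-0.8, -0.8, 1.0]
opening: -0.001
grip_force: 0.4
scene 303.0 199.0 82 ball via plane [ 0.     -0.0089  0.0991] -5.1
side 347.5 235.0 16 ball via plane [ 0.     -0.0066  0.1091] -3.5
[0.55392835 0.0061535  0.16919709]
px [324. 226.] 218 deg toward +y 38.0 r 0.1 [76. 73. 70.]
px [346. 237.] 76 deg toward +y -1.9 r 0.101 [117.  72.  67.]
px [377. 285.] 109 deg toward +y -74.2 r 0.102 [83. 79. 75.]
```

```bash
python3 -m inch '[[0,0,0.001,-0.002,0,0,0],[0,0,0,0,0,0,0],[0,0,0,0.03,0,0,0],[0,0,0,0.04,0,0,0],[0,0,0,0.04,0,0,0],[0,0,0,0.04,0,0,0],[0,0,0,0.03,0,0,0],[0,0,0,0,0,0,0],[0,0,0,0,0,0,0]]'; python3 red.py _8.png; python3 ang.py s8.png
python3 -c "
from h import *
f=grab_frame('wrist'); save(f,'w8.png'); np.savez('w8.npz',**f); print(f['pose'].round(3).tolist(),f['fx'])
a=cv2.resize(cv2.imread('pics/s8.png')[170:330,260:420],(400,400)); b=cv2.resize(cv2.imread('pics/w8.png'),(400,300)); cv2.imwrite('pics/c8.png',np.hstack([a,np.vstack([b,b[:100]*0])]))"
```

```text
t: 7.98
eef_pos: [0.5545, 0.0078, 0.3489]
tcp_rot: [0.707, 0.707, 0.002, 0.001]
ft_force: [-0.7, -1.2, -0.7]
opening: -0.0
grip_force: 0.0
scene 305.0 200.0 98 ball via plane [ 0.     -0.0019  0.1027] -1.0
side 346.0 234.0 35 ball via plane [ 0.     -0.0021  0.1083] -1.1
[0.55297612 0.00754063 0.34576003]
px [315. 230.] 94 deg toward +y 71.4 r 0.103 [81. 78. 74.]
px [346. 238.] 70 deg toward +y -2.7 r 0.101 [109.  70.  65.]
px [376. 284.] 128 deg toward +y -73.6 r 0.101 [77. 74. 70.]
[[1.0, 0.001, -0.004, 0.553], [-0.0, -0.956, -0.293, 0.082], [-0.004, 0.293, -0.956, 0.488], [0.0, 0.0, 0.0, 1.0]] 358.3984118866061
```

View pics/c8.png

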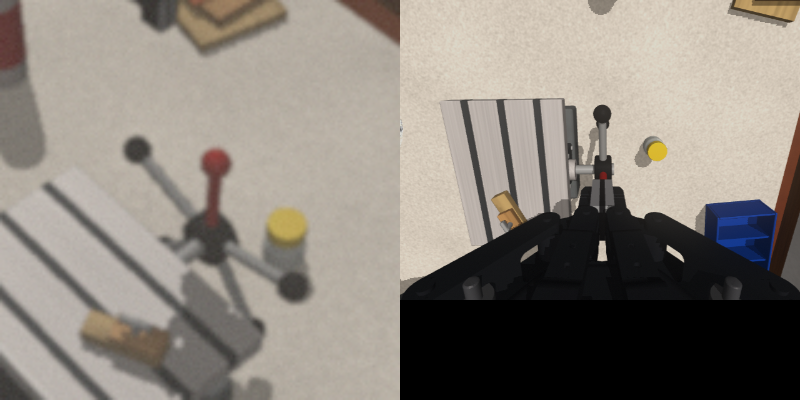

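The crop shows the red spoke upright within about a degree: red ball at (215,163), hub at (208,238). I check the tilt by casting rays at the ±72° ball centres as well.

Run:
```python
from h import *
hub=np.array([.553,-.0615,.135]); B={}
for n in('side','scene'):
    f=grab_frame(n); c=f['pose'][:3,3]; Rm=f['pose'][:3,:3]; img=f['img'].astype(int)
    for a in(0,72,-72):
        t=np.radians(a-1.1); p=Rm.T@(hub+.104*np.array([0,np.sin(t),np.cos(t)])-c)
        u0,v0=f['fx']*p[0]/p[2]+f['cx'],f['fy']*p[1]/p[2]+f['cy']
        pr=13e-3*f['fx']/p[2]
        vv,uu=np.mgrid[:480,:640]
        m=(np.hypot(uu-u0,vv-v0)<pr+4)&((img.max(-1)<105) if a else (img[...,0]>1.45*img[...,1]))
        m=cv2.morphologyEx(m.astype('uint8'),cv2.MORPH_OPEN,cv2.getStructuringElement(cv2.MORPH_ELLIPSE,(7,7)))
        if m.sum()<20: print(n,a,'lost',u0,v0);continue
        v,u=np.nonzero(m); u,v=u.mean(),v.mean()
        d=Rm@[(u-f['cx'])/f['fx'],(v-f['cy'])/f['fy'],1]; B[n,a]=(c,d/np.linalg.norm(d))
        q=c+d*((hub[0]-c[0])/d[0])-hub
        print(n,a,m.sum(),round(np.pi*pr*pr),(q*1000).round(1),np.degrees(np.arctan2(q[1],q[2])).round(1))
for a in(0,72,-72):
    if ('side',a) in B and ('scene',a) in B:
        A=0;b=0
        for n in('side','scene'):
            c,d=B[n,a]; M=np.eye(3)-np.outer(d,d); A=A+M; b=b+M@c
        q=np.linalg.solve(A,b)-hub; print('tri',a,(q*1000).round(1),np.degrees(np.arctan2(q[1],q[2])).round(1))
```

```text
side 0 81 124 [  0.   -1.5 105.5] -0.8
side 72 72 103 [ 0.  99.9 32.6] 71.9
side -72 125 121 [   0.  -101.3   35.4] -70.8
scene 0 114 111 [  0.   -1.9 102.3] -1.0
scene 72 207 107 [  0.  104.5  49. ] 64.9
scene -72 90 92 [  -0.  -107.3   19.4] -79.7
tri 0 [  0.8  -0.7 104.2] -0.4
tri 72 [-3.7 98.2 37. ] 69.4
tri -72 [  3.7 -99.7  30.2] -73.2
```

Triangulated, the red ball is within about 1° of upright. The arm is clear above the wheel, and the jar and clamp look untouched. Handing in.

```bash
python3 -c "
from plant import r
print(r.hand_in())"
```

```text
the job is handed in; nothing more can be done
None
```

The job is handed in: three gentle pushes with the closed fingers brought the red spoke straight up, measured within about 1° of vertical. The arm is clear above the wheel, and nothing else on the bench was seen to move.

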